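# Clamp the model bus and hold its paint at the front

### The arm

A 6-joint arm with a two-finger parallel gripper is mounted at the origin on the work surface. World frame = base frame: x ahead of the robot, y to its left, z up, the work surface at z = 0. Lengths are in m, angles in rad, forces in N, time in s.
With the tool pointing down it reaches from about 0.375 to 0.9 m from the base axis. Payload 3.1 kg.
Tool frame: the origin (TCP) lies on the centre line of the jaws, within the pads' length; the fingertips stand 11 mm ahead of it and the grasp point (between the pads) lies 8 mm behind it; x points along the fingers, y is the direction in which the jaws open and shut, and the axes are right-handed (so a half turn about x gives the same grasp; the last joint's range is limited). The gripper opens to 87 mm and grips with 3 to 60 N. Pads are 19 mm wide; open, the fingers measure 117 mm over their backs; the gripper's body (75 mm by 190 mm) begins 51 mm behind the grasp point.
Start: joints at [-0.178, 0.527, 1.433, -0, 1.181, -0.178], TCP at [0.625, 0, 0.234] pointing down, gripper open.
Joint ranges: [-3.08, 3.08], [-0.75, 2.2], [0.22, 2.44], [-1.43, 4.57], [0, 2.65], [-2.85, 2.85]. Speed limits (rad/s): [2.79, 2.79, 3.14, 3.14, 3.14, 3.14].

### API

Orientations are given as a unit quaternion [x, y, z, w].
In Python, from rig import robot, camera, camera_info gives the robot as it stands.
- The arm moves only by the shell command python3 -m inch 'ROWS' [FORCE]. ROWS is JSON, a list that holds one entry, the list of rows, each a list of 5 numbers: the shift along the tool's x, y, z in cm, then the turn about the tool's x in rad, then the opening, from 0 (shut) to 1 (fully open). A call has 1 to 8 rows; each row shifts and turns the pose as measured when the row begins, along the tool's axes as they then stand; what a row does not reach is not made up. A row lasts 1/12 s, in which the tool goes at most 41.7 mm and 7.16 degrees, less where a joint would pass 70% of its speed; a pose out of reach is approached as far as the arm can. A call with a gripper value outside its range is refused whole. The fingers move at their own pace and stop on an object; FORCE is the grip in N (left out, the last holds). Time passes only in rows, so rows that do not move let the fingers close. It gives the time, the measured TCP pose, the force and the opening at its end, in the units of the state.
- robot.get_obs(): the state, without advancing time (a new reading comes with each control period).
- camera(name): name is "scene" or "side" or "wrist"; returns the picture (400x640x3 uint8, red, green, blue); there is no depth.
- camera_info(name): a dict with "camera_matrix" (3x3 intrinsics, pixels), "rvec" (rotation vector, rad) and "tvec" (3), from world to camera coordinates, as OpenCV has them. Camera axes: x right, y down, z forward; pixel columns grow to the right and rows downward; lengths in m; the calibration is good to about 2 mm. The wrist camera is an equidistant fisheye: a pixel r from the principal point sees the ray r / f radians off the axis. A picture is of the moment at which its call begins: read the wrist's pose just before it. camera_info takes no time and is no camera call; for the wrist camera it gives the pose at the moment of the call.
- robot.hand_in(): hands the job in, once; it reports no verdict.
The state is a dict: "time": time; "q": joint angles; "joint_velocities": joint speeds; "joint_torque": joint torques, N m; "position": TCP position; "tool_rot": TCP orientation; "ft_force": force on the tool from outside, world axes, zero at the start; "moment": the same for the moment, N m; "grip_width": finger opening in m.
Only numpy, scipy, OpenCV 4.12 (cv2) and the standard library are available. Lean on these libraries where they do the work, as an engineer would, in place of code of your own. Each camera call takes 0.05 s, during which the arm holds its last target. There are 200 camera calls.

### The job

Get the yellow school bus ready for touching up: crank the vise handle clockwise until the bus is clamped firmly between both jaws (about half a turn after it is pinched on both sides; well over a full turn would crush it). Then turn the paint rack until the yellow jar stands at the front, straight in line with the brush tray, and finish still holding the rack there so it cannot turn while I open the jar. Keep all jars in their cups and leave the other models and tools alone.

Things in the scene. Friction and masses are not known exactly. Their poses are not given: they have to be found in the camera images.
- vise: Blue pedestal bench vise on a 120 x 110 mm foot. Origin: table level, centre of the foot. +x axis along the screw, from the crank (robot's side) to the fixed jaw. Flat bed, top 97 mm above the table; black rubber face of the fixed jaw at x = 55 mm. Jaws 84 mm wide, 36 mm above the bed. The iron body ends at x = -107 mm on the crank side (80 mm wide, top 101 mm above the table).
- vise_jaw: Sliding jaw of the vise, between crank and bus, 84 mm wide; its 10 mm black rubber face yields 1 mm per 25 N. Origin: in the uncompressed face, middle of its width, at bed height. Slides along the vise's +x, 5 mm per crank turn, and pushes the bus onto the fixed jaw; 5 to 8.5 mm of free travel at the start (distance between both jaw faces minus the bus's 46 mm).
- vise_crank (a joint): Crank angle (rad), 0 to 4.5 at the start; arm straight up at 0. Grows when turned clockwise as seen from the crank end looking at the vise (top of circle goes to the robot's right; right-handed about the vise's +x), closing the jaw 5 mm a turn. Takes about 2 N at the grip and stays where left. Once the bus is pinched on both sides the clamping force rises 30 N per quarter turn.
- crank_axis (a point): Centre of the circle that the middle of the crank's grip runs on: on the screw axis, in the vise's frame at (-157, 0, 82) mm. The circle has radius 38 mm and stands upright, square to the vise's x axis.
- crank_grip: Black cylindrical grip of the crank, 18 mm diameter, 42 mm long, lying parallel to the vise's x axis and spinning freely on its pin. Origin: the middle of the grip. The steel crank arm (16 mm wide, 8 mm thick) is on its vise side, 21 mm from the middle.
- bus: Yellow model school bus standing across the bed between the open jaws, 120 mm long (its y axis, across the vise), 46 mm wide (its x axis), 50 mm high, 0.1 to 0.2 kg. Origin: centre of its underside.
- rack_base: Fixed plywood base of the paint rack: disc of 250 mm diameter, 12 mm thick, with a brush tray (65 x 200 mm, 17 mm high) on its front. Origin: under the disc's centre, at table level. Its +x axis points to the front, i.e. from the centre to the brush tray.
- front_spot (a point): The front place of the rack: point on the base 75 mm from the centre towards the brush tray, 29 mm above the table: where the underside of the jar that faces the tray stands.
- paint_rack: Turning wooden disc of the paint rack (216 mm diameter) with six round cups (13 mm high) and a bar handle on top. Turns freely both ways without end about the vertical through its origin (friction 0.03 N m). Origin: on the axis, 12 mm above the table. x axis along the handle bar; the yellow jar's cup is at +x, 75 mm from the axis.
- rack_handle (a point): Grasp point of the rack's wooden handle bar, on the turning axis, 118 mm above the table. The bar is 80 mm long (along paint_rack's x), 14 mm thick (along its y), 28 mm high (100 to 128 mm above the table), on a 13 mm post. The jar tops are 75 mm above the table.
- jar_yellow: The jar of yellow paint: 34 mm diameter, 46 mm high, with a yellow cap, standing loose in a cup of the rack, 75 mm from the rack's axis. Origin: centre of its underside, 29 mm above the table.
- jar_red: Jar of red paint with a red cap, same size as the yellow one, in another cup of the rack. Origin: centre of its underside.
- jar_blue: Jar of blue paint with a blue cap, same size as the yellow one, in another cup of the rack. Origin: centre of its underside.
- jar_green: Jar of green paint with a green cap, same size as the yellow one, in another cup of the rack. Origin: centre of its underside.
- jar_white: Jar of white paint with a white cap, same size as the yellow one, in another cup of the rack. Origin: centre of its underside.
- jar_black: Jar of black paint with a black cap, same size as the yellow one, in another cup of the rack. Origin: centre of its underside.
- convertible: White model convertible, 100 x 40 x 33 mm, at the robot's left, nearer than the rack. Origin: centre of its underside. To be left alone.
- coupe: Red model car, 100 x 40 x 33 mm, on the road right of the vise. Origin: centre of its underside. To be left alone.
- tanker: Blue and silver model tank truck, 112 x 38 x 43 mm, on the narrow road between vise and rack. Origin: centre of its underside. To be left alone.
- screwdriver: Screwdriver with red handle, 140 mm long, lying at the robot's right. Origin: under its middle. To be left alone.
- glue: White glue bottle with orange cap, 36 mm diameter, 85 mm high, left of the rack. Origin: centre of its underside. To be left alone.
- brush: Paint brush, 150 mm long, lying in the brush tray. Origin: under its middle. To be left alone.

How it is judged:
On the way, in this order (a step that is already met when the one before it is completed fails the run):
1. the vise jaw grips the bus with more than 15 N (contact force between vise_jaw and bus above 15 N), for 0.3 s.
2. the yellow jar is at the front of the rack and the gripper holds the rack still (horizontal distance between jar_yellow and front_spot below 0.014 m and contact force between the fingers and paint_rack above 3 N and angular speed of paint_rack below 0.1 rad/s), for 0.2 s.
At the end, for the whole second after the job is handed in: The jaw still presses the upright bus (over 15 N); the yellow jar is within 14 mm (11 degrees) of the front place; the fingers press on the paint rack (over 3 N) and it is at rest (under 0.1 rad/s); all jars stand upright in their cups (8 degrees). The program finishes holding the rack (all of step 2 and contact force between vise_jaw and bus above 15 N and angle between bus's own z axis and vertical below 0.1 rad and angle between each of jar_yellow, jar_red, jar_blue, jar_green, jar_white, jar_black's own z axis and vertical below 0.15 rad and horizontal distance between each of jar_yellow, jar_red, jar_blue, jar_green, jar_white, jar_black and paint_rack below 0.085 m); the arm keeps its last pose, push and grip.
It fails at once if the bus is crushed: the jaw presses it with more than 200 N (contact force between vise_jaw and bus above 200 N).
It fails at once if a jar is tipped over or leaves the rack (angle between any of jar_yellow, jar_red, jar_blue, jar_green, jar_white, jar_black's own z axis and vertical above 0.5 rad or horizontal distance between any of jar_yellow, jar_red, jar_blue, jar_green, jar_white, jar_black and paint_rack above 0.1 m).
It fails at once if a bystander (model car, tank truck, screwdriver, glue, brush) is moved by more than 30 mm (distance of any of convertible, coupe, tanker, screwdriver, glue, brush from where it was at the start of the episode above 0.03 m).
It also fails if it takes over 72 s, if anything falls off the work surface, if the arm or the gripper's body presses on something with over 40 N, if the wrist force passes 120 N, or if a joint passes its speed limit or range.

## Working session

There is one attempt and no reset: what is moved stays moved. The work goes in short steps, Python scripts to look and compute and a shell command to move; the robot and the scene stay as the last step left them, time stands still between calls to the robot, and variables do not carry over. Pictures are saved under pics/ and viewed, about 8 in all and at most 12, crops included, and the job is handed in when it is done.

```bash
ls; mkdir -p pics
python3 - <<'E'
from rig import robot,camera,camera_info
import cv2,numpy as np
o=robot.get_obs();print(o)
for n in("scene","side"):
    cv2.imwrite(f"pics/{n}0.png",camera(n)[:,:,::-1]);print(n,camera_info(n))
E
```

```text
pics
{'time': 0.0, 'q': array([-1.78496025e-01,  5.28460047e-01,  1.43391771e+00,  3.43825192e-07,
        1.18138450e+00, -1.78513873e-01]), 'joint_velocities': array([-4.01185110e-04,  4.05344293e-04, -8.47714700e-05,  1.10933514e-03,
        2.80399132e-04, -1.94254853e-04]), 'joint_torque': array([-5.45745443e-04, -4.40045428e+01, -1.76593530e+01,  6.32597599e-02,
        5.83207863e-02, -1.53719384e-04]), 'position': array([6.24285038e-01, 1.61034168e-04, 2.32570467e-01]), 'tool_rot': array([ 0.49955789,  0.50063429, -0.50043266,  0.49937398]), 'ft_force': array([-0.46932218,  0.07909343, -0.19604612]), 'moment': array([ 0.05181011, -0.02564019, -0.03872465]), 'grip_width': 0.08662722383686217}
scene {'camera_matrix': array([[484.78419829,   0.        , 323.38930504],
       [  0.        , 484.78419829, 190.94424001],
       [  0.        ,   0.        ,   1.        ]]), 'rvec': array([ 1.46478586,  2.26502707, -0.72636615]), 'tvec': array([ 0.1929776 , -0.34506276,  1.66948768])}
side {'camera_matrix': array([[514.83589545,   0.        , 314.95828507],
       [  0.        , 514.83589545, 194.49807013],
       [  0.        ,   0.        ,   1.        ]]), 'rvec': array([ 0.60689237, -2.65923157,  1.13670247]), 'tvec': array([0.48993134, 0.22742153, 1.28596568])}
```

View pics/scene0.png

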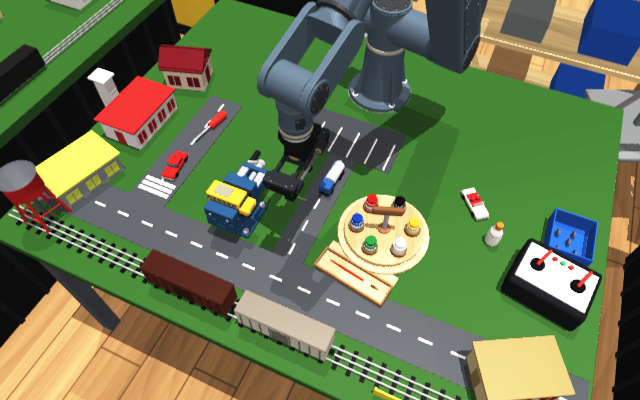

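View pics/side0.png

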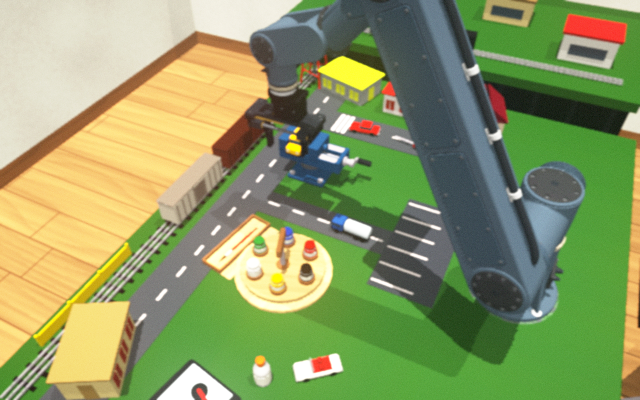

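Run:
```python
import cv2
a=cv2.imread("pics/scene0.png")[140:310,190:450];cv2.imwrite("pics/c1.png",cv2.resize(a,None,fx=3,fy=3,interpolation=cv2.INTER_CUBIC))
a=cv2.imread("pics/side0.png")[110:310,195:395];cv2.imwrite("pics/c2.png",cv2.resize(a,None,fx=3,fy=3,interpolation=cv2.INTER_CUBIC))
```

```text
(no output)
```

View pics/c1.png

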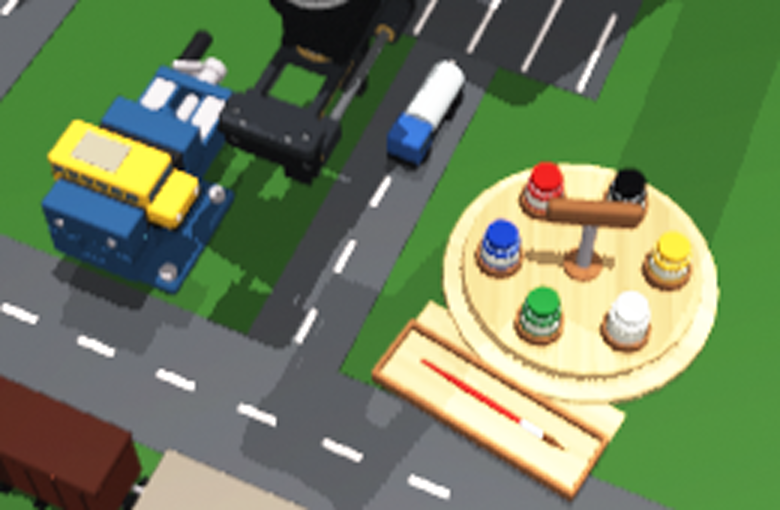

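View pics/c2.png

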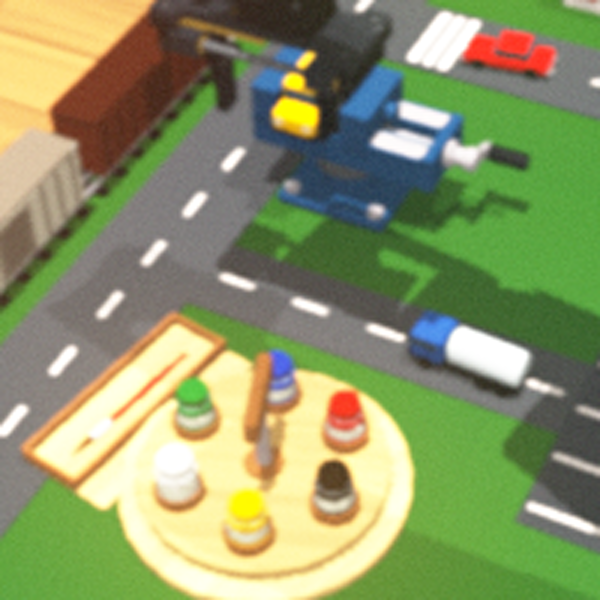

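```bash
cat > h.py <<'E'
import numpy as np,cv2
from rig import robot,camera,camera_info
from scipy.optimize import least_squares
from scipy.spatial.transform import Rotation as R
C={n:camera_info(n) for n in("scene","side")}
def proj(n,P):
    c=C[n];return cv2.projectPoints(np.atleast_2d(np.float64(P)),c["rvec"],c["tvec"],c["camera_matrix"],None)[0][:,0]
def Pm(n):
    c=C[n];return c["camera_matrix"]@np.c_[cv2.Rodrigues(c["rvec"])[0],c["tvec"]]
def tri(a,b):
    X=cv2.triangulatePoints(Pm("scene"),Pm("side"),np.float64(a),np.float64(b));return X[:3]/X[3]
c1=lambda p:np.array(p)/3+[190,140]
c2=lambda p:np.array(p)/3+[195,110]
def state():
    o=robot.get_obs();r=R.from_quat(o["tool_rot"]).as_matrix()
    print("t",round(o["time"],2),"p",o["position"].round(4),"x",r[:,0].round(3),"y",r[:,1].round(3),"z",r[:,2].round(3),"F",o["ft_force"].round(1),"w",round(o["grip_width"],4),"q6",o["q"].round(2));return o,r
E
python3 - <<'E'
from h import *
A=dict(yel=((672,240),(247,500)),red=((545,172),(344,398)),blu=((502,230),(280,358)),gre=((543,297),(193,385)),whi=((630,303),(177,453)),bla=((628,178),(333,470)),
t1=((375,372),(175,316)),t2=((420,322),(226,343)),t3=((610,440),(70,485)),t4=((573,497),(25,450)),b1=((167,270),(290,187)),b2=((217,195),(375,212)),ge=((203,38),(525,160)),ga=((187,62),(492,152)))
T={}
for k,(a,b) in A.items(): T[k]=tri(c1(a),c2(b)).ravel();print(k,T[k].round(4))
ks=["yel","red","blu","gre","whi","bla"]
u=np.concatenate([c1([A[k][0] for k in ks]),c2([A[k][1] for k in ks])])
d={"yel":0,"whi":-1,"gre":-2,"blu":-3,"red":-4,"bla":-5} # clockwise order sign tested
for s in(1,-1):
    def f(p):
        P=np.array([[p[0]+.075*np.cos(p[2]+s*d[k]*np.pi/3),p[1]+.075*np.sin(p[2]+s*d[k]*np.pi/3),.075] for k in ks])
        return (np.r_[proj("scene",P),proj("side",P)]-u).ravel()
    for g in(0,2,4):
        r=least_squares(f,[*np.mean([T[k] for k in ks],0)[:2],g]);print(s,r.x.round(4),r.cost)
print(np.degrees(np.arctan2(*(T["t1"]-T["t2"])[1::-1])),np.degrees(np.arctan2(*(T["t4"]-T["t3"])[1::-1])),np.degrees(np.arctan2(*(T["t1"]-T["t4"])[1::-1])),np.degrees(np.arctan2(*(T["t2"]-T["t3"])[1::-1])))
print((T["t1"]+T["t2"]+T["t3"]+T["t4"])/4)
E
```

```text
yel [0.5085 0.2748 0.0753]
red [0.4865 0.1476 0.076 ]
blu [0.5576 0.1325 0.0748]
gre [0.6085 0.191  0.0764]
whi [0.5831 0.2601 0.076 ]
bla [0.461  0.2183 0.0745]
t1 [0.7016 0.0766 0.0124]
t2 [0.64   0.0909 0.0152]
t3 [0.6789 0.2853 0.0122]
t4 [0.7373 0.2717 0.0106]
b1 [ 0.6885 -0.1346  0.0142]
b2 [ 0.5942 -0.1358  0.0126]
ge [ 0.4671 -0.2142  0.0666]
ga [ 0.5011 -0.2125  0.0669]
1 [0.5342 0.2039 1.9066] 2.250862006676633
1 [0.5342 0.2039 1.9066] 2.250862006676823
1 [0.5342 0.2039 1.9066] 2.2508620066767455
-1 [0.5344 0.2023 0.0317] 7744.72237027683
-1 [0.5344 0.2023 0.0334] 7744.722354725516
-1 [0.5344 0.2023 6.3149] 7744.722381924126
-13.02655930903791 -13.111996545137444 -100.36883855824985 -101.30835899647033
[0.68941383 0.18114061 0.01258975]
```

```bash
python3 - <<'E'
from h import *
state()
E
python3 -m inch '[[[0,0,0,0,1]]]'
```

```text
t 0.1 p [6.244e-01 1.000e-04 2.327e-01] x [-0.002  0.    -1.   ] y [ 1.     0.    -0.002] z [ 0. -1. -0.] F [-0.  -0.1  0.7] w 0.087 q6 [-0.18  0.53  1.43 -0.    1.18 -0.18]
time: 0.18
position: [0.6241, 0.0002, 0.2322]
tool_rot: [0.499, 0.501, -0.501, 0.499]
ft_force: [0.7, 0.2, 0.5]
grip_width: 0.087
```

```bash
python3 -m inch '[[[0,-1.7,2.6,0,1],[0,-1.7,2.6,0,1],[0,-1.7,2.6,0,1],[0,-1.7,2.6,0,1],[0,-1.7,2.6,0,1],[0,-1.7,2.6,0,1],[0,-1.7,2.6,0,1],[0,-1.7,2.6,0,1]]]' | grep -v ft
python3 -m inch '[[[0,0,0,0.12,1],[0,0,0,0.12,1],[0,0,0,0.12,1],[0,0,0,0.12,1],[0,0,0,0.12,1],[0,0,0,0.12,1],[0,0,0,0.12,1],[0,0,0,0.12,1]]]'|grep -v ft
python3 -m inch '[[[0,0,0,0.12,1],[0,0,0,0.12,1],[0,0,0,0.12,1],[0,0,0,0.12,1],[0,0,0,0.12,1],[0,0,0,0.1,1],[0,0,0,0,1]]]'
python3 - <<'E'
from h import *
state();i=camera_info("wrist");print(i);cv2.imwrite("pics/w1.png",camera("wrist")[:,:,::-1]);np.savez("w1.npz",r=i["rvec"],t=i["tvec"],K=i["camera_matrix"])
E
```

```text
time: 0.85
position: [0.4855, -0.2093, 0.2291]
tool_rot: [0.497, 0.505, -0.497, 0.501]
grip_width: 0.087
time: 1.52
position: [0.4792, -0.2164, 0.2274]
tool_rot: [-0.675, -0.205, 0.68, -0.2]
grip_width: 0.0868
time: 2.1
position: [0.4778, -0.2155, 0.2257]
tool_rot: [-0.7, 0.051, 0.71, 0.056]
ft_force: [0.3, -0.3, -0.9]
grip_width: 0.087
t 2.1 p [ 0.4778 -0.2155  0.2257] x [-0.013  0.008 -1.   ] y [-0.15  -0.989 -0.006] z [-0.989  0.15   0.014] F [ 0.3 -0.3 -0.9] w 0.087 q6 [-0.64  0.41  1.68 -0.    1.07  1.09]
{'camera_matrix': array([[309.70691629,   0.        , 321.43857698],
       [  0.        , 309.70691629, 194.39401387],
       [  0.        ,   0.        ,   1.        ]]), 'rvec': array([-1.91864265,  2.23192132,  0.32414804]), 'tvec': array([-0.13873288,  0.45212298,  0.52397349])}
```

View pics/w1.png

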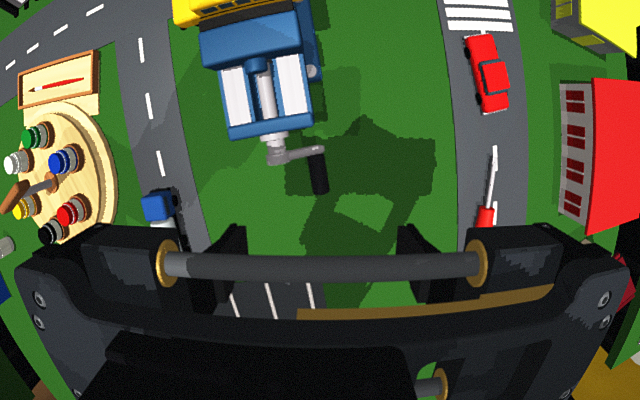

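```bash
cat >> h.py <<'E'
def wray(i,p):
    K=i["K"];d=(np.array(p)-K[:2,2])/K[0,0];th=np.linalg.norm(d)
    v=np.array([*(d/th*np.sin(th)),np.cos(th)]);Rm=cv2.Rodrigues(i["r"])[0]
    return -Rm.T@i["t"],Rm.T@v
def wz(i,p,z):
    c,v=wray(i,p);return (c+v*(z-c[2])/v[2]).round(4)
def wproj(i,P):
    q=cv2.Rodrigues(i["r"])[0]@np.array(P)+i["t"];th=np.arctan2(np.hypot(*q[:2]),q[2]);return i["K"][:2,2]+i["K"][0,0]*th*q[:2]/np.hypot(*q[:2])
E
python3 - <<'E'
from h import *
i=np.load("w1.npz");print(wray(i,(322,194)))
for z in(.101,.03):print("back",wz(i,(230,139),z),wz(i,(311,124),z))
for z in (.06,.067,.075):print("grip",wz(i,(322,193),z),wz(i,(317,152),z))
print("fixjaw back? sliding jaw edges",wz(i,(203,40),.133),wz(i,(316,20),.133),wz(i,(203,67),.133),wz(i,(318,52),.133))
a=cv2.imread("pics/w1.png")[0:200,190:340];cv2.imwrite("pics/c3.png",cv2.resize(a,None,fx=3,fy=3,interpolation=cv2.INTER_CUBIC))
E
```

```text
(array([ 0.55289186, -0.22674981,  0.3756399 ]), array([-0.2751374 ,  0.0453555 , -0.96033447]))
back [ 0.5385 -0.1385  0.101 ] [ 0.5392 -0.2139  0.101 ]
back [ 0.5348 -0.1157  0.03  ] [ 0.5356 -0.2105  0.03  ]
grip [ 0.4636 -0.212   0.06  ] [ 0.5076 -0.2135  0.06  ]
grip [ 0.4655 -0.2123  0.067 ] [ 0.5086 -0.2138  0.067 ]
grip [ 0.4678 -0.2127  0.075 ] [ 0.5098 -0.2142  0.075 ]
fixjaw back? sliding jaw edges [ 0.6261 -0.1396  0.133 ] [ 0.6225 -0.2318  0.133 ] [ 0.6034 -0.1364  0.133 ] [ 0.5961 -0.2294  0.133 ]
```

View pics/c3.png

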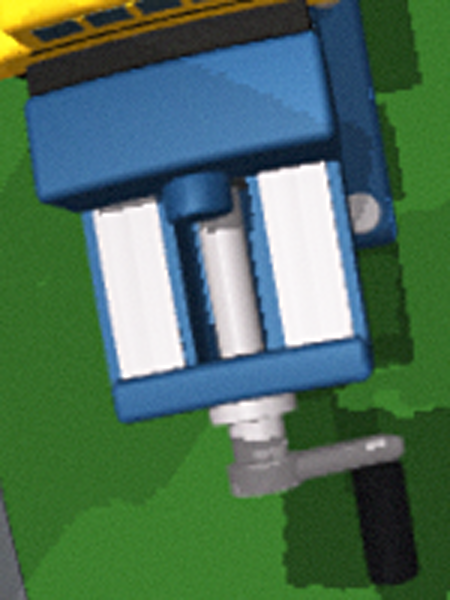

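```bash
python3 -m inch '[[[1.5,0,0,-0.06,1],[2,0,0,-0.05,1],[2,0,0,-0.03,1],[1.5,0,0,0,1],[0,0,0,0,1]]]' >/dev/null
python3 - <<'E'
from h import *
state()
i=np.load("w1.npz")
f=lambda p,z:wz(i,np.array(p)/3+[190,0],z)
for n,p in dict(jbL=(40,203),jbR=(335,160),rubL=(28,67),rubR=(310,5),rbL=(28,97),rbR=(318,32)).items():print(n,f(p,.133))
E
```

```text
t 2.57 p [ 0.4784 -0.2159  0.1549] x [-0.009  0.004 -1.   ] y [ 0.015 -1.    -0.004] z [-1.    -0.015  0.008] F [-0.8  0.2  0.3] w 0.087 q6 [-0.64  0.51  1.75 -0.    0.89  0.92]
jbL [ 0.6027 -0.1366  0.133 ]
jbR [ 0.5971 -0.2168  0.133 ]
rubL [ 0.6426 -0.1383  0.133 ]
rubR [ 0.6413 -0.2167  0.133 ]
rbL [ 0.6337 -0.1373  0.133 ]
rbR [ 0.6331 -0.2177  0.133 ]
```

```bash
python3 -m inch '[[[2,-0.1,-0.2,0,0.6],[2,-0.1,-0.1,0,0.6],[2,-0.1,-0.1,0,0.6],[1.5,0,0,0,0.6],[1.5,0,0,0,0.6],[0,0,0,0,0.6]]]'
python3 - <<'E'
from h import *
state();cv2.imwrite("pics/w2.png",camera("wrist")[:,:,::-1])
a=camera("side")[110:230,250:430,::-1];cv2.imwrite("pics/w2b.png",cv2.resize(a,None,fx=3,fy=3))
w=cv2.imread("pics/w2.png");b=cv2.imread("pics/w2b.png");
cv2.imwrite("pics/w2c.png",np.vstack([cv2.resize(w[100:300,150:490],(540,318)),b[:280]]))
E
```

```text
time: 3.07
position: [0.4852, -0.2147, 0.0652]
tool_rot: [-0.706, -0.01, 0.708, -0.01]
ft_force: [-0.0, -0.2, -0.2]
grip_width: 0.0565
t 3.07 p [ 0.4852 -0.2147  0.0652] x [-0.003  0.    -1.   ] y [ 0.028 -1.    -0.   ] z [-1.    -0.028  0.003] F [-0.  -0.2 -0.2] w 0.0565 q6 [-0.63  0.67  1.8  -0.    0.68  0.92]
```

View pics/w2c.png

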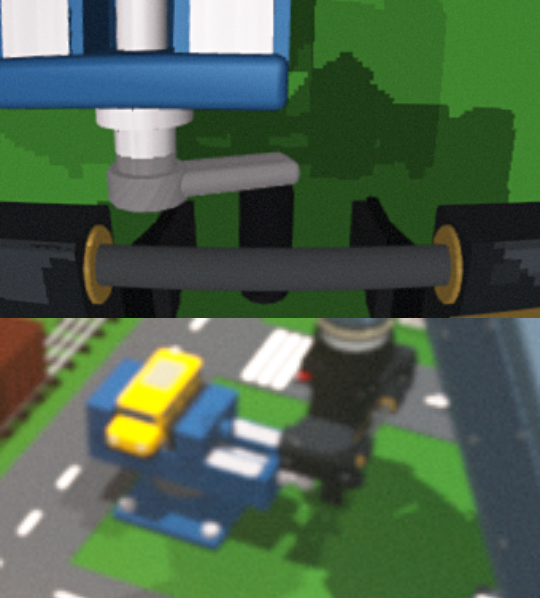

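```bash
python3 -m inch '[[[0.2,0,0.1,0,0.1],[0,0,0,0,0.1],[0,0,0,0,0.1],[0,0,0,0,0.1],[0,0,0,0,0.1],[0,0,0,0,0.1]]]' 12
python3 - <<'E'
from h import *
state()
E
```

```text
time: 3.67
position: [0.4878, -0.2149, 0.0703]
tool_rot: [0.71, 0.008, -0.704, 0.01]
ft_force: [4.7, 10.2, 0.8]
grip_width: 0.0202
t 3.67 p [ 0.4878 -0.2149  0.0703] x [ 0.008 -0.002 -1.   ] y [ 0.025 -1.     0.003] z [-1.    -0.025 -0.007] F [ 4.7 10.2  0.8] w 0.0202 q6 [-0.63  0.66  1.8   0.    0.68  0.92]
```

```bash
cat > plan.py <<'E'
from h import *
import sys
n=int(sys.argv[1]);st=float(sys.argv[2]);yc=float(sys.argv[3]);zc=float(sys.argv[4]);xt=float(sys.argv[5])
o,r=state();p=o["position"];ph=np.arctan2(yc-p[1],p[2]-zc);rad=np.hypot(yc-p[1],p[2]-zc)
print("phi",np.degrees(ph).round(1),"rad",rad.round(4))
rows=[]
for k in range(1,n+1):
    a=ph+np.radians(st)*k;t=np.array([xt,yc-.038*np.sin(a),zc+.038*np.cos(a)])
    rows.append([*(r.T@(t-p)*100).round(2),0,0.1]);p=t
print(rows)
E
python3 -m inch '[[[0.4,-0.2,0.3,0,0.1],[0,0,0,0,0.1]]]'; python3 plan.py 5 20 -.1775 .082 .485
```

```text
time: 3.83
position: [0.4878, -0.213, 0.0675]
tool_rot: [0.712, 0.007, -0.702, 0.01]
ft_force: [-3.4, -4.2, -3.8]
grip_width: 0.0175
t 3.83 p [ 0.4878 -0.213   0.0675] x [ 0.015 -0.005 -1.   ] y [ 0.024 -1.     0.005] z [-1.    -0.024 -0.015] F [-3.4 -4.2 -3.8] w 0.0175 q6 [-0.62  0.66  1.81  0.01  0.66  0.92]
phi 112.2 rad 0.0383
[[np.float64(1.1), np.float64(-0.74), np.float64(0.28), 0, 0.1], [np.float64(0.8), np.float64(-1.05), np.float64(-0.01), 0, 0.1], [np.float64(0.4), np.float64(-1.26), np.float64(-0.02), 0, 0.1], [np.float64(-0.06), np.float64(-1.32), np.float64(-0.03), 0, 0.1], [np.float64(-0.5), np.float64(-1.22), np.float64(-0.04), 0, 0.1]]
```

```bash
python3 -m inch '[[[1.1,-0.7,0,0,0.1],[0.8,-1.0,0,0,0.1],[0.4,-1.25,0,0,0.1]]]'; python3 plan.py 8 20 -.1775 .082 .487
```

```text
time: 4.08
position: [0.4876, -0.1897, 0.0448]
tool_rot: [0.713, 0.004, -0.701, 0.014]
ft_force: [0.1, -6.1, -10.6]
grip_width: 0.0178
t 4.08 p [ 0.4876 -0.1897  0.0448] x [ 0.017 -0.014 -1.   ] y [ 0.026 -1.     0.015] z [-1.    -0.026 -0.016] F [  0.1  -6.1 -10.6] w 0.0178 q6 [-0.58  0.69  1.84 -0.01  0.58  0.97]
phi 161.8 rad 0.0391
[[np.float64(0.06), np.float64(-1.34), np.float64(0.03), 0, 0.1], [np.float64(-0.29), np.float64(-1.29), np.float64(-0.04), 0, 0.1], [np.float64(-0.71), np.float64(-1.11), np.float64(-0.04), 0, 0.1], [np.float64(-1.05), np.float64(-0.8), np.float64(-0.04), 0, 0.1], [np.float64(-1.26), np.float64(-0.39), np.float64(-0.03), 0, 0.1], [np.float64(-1.32), np.float64(0.06), np.float64(-0.02), 0, 0.1], [np.float64(-1.22), np.float64(0.51), np.float64(-0.01), 0, 0.1], [np.float64(-0.97), np.float64(0.89), np.float64(0.01), 0, 0.1]]
```

```bash
python3 -m inch '[[[0.05,-1.34,0,0,0.1],[-0.3,-1.3,0,0,0.1],[-0.7,-1.1,0,0,0.1],[-1.05,-0.8,0,0,0.1]]]'; python3 plan.py 8 20 -.1775 .082 .487
```

```text
time: 4.42
position: [0.4874, -0.144, 0.0618]
tool_rot: [0.713, 0.002, -0.701, 0.014]
ft_force: [-0.2, -5.8, 1.2]
grip_width: 0.0176
t 4.42 p [ 0.4874 -0.144   0.0618] x [ 0.017 -0.016 -1.   ] y [ 0.023 -1.     0.016] z [-1.    -0.023 -0.017] F [-0.2 -5.8  1.2] w 0.0176 q6 [-0.5   0.65  1.87 -0.01  0.59  1.05]
phi -121.1 rad 0.0391
[[np.float64(-1.3), np.float64(-0.36), np.float64(0.01), 0, 0.1], [np.float64(-1.32), np.float64(-0.0), np.float64(-0.02), 0, 0.1], [np.float64(-1.24), np.float64(0.45), np.float64(-0.01), 0, 0.1], [np.float64(-1.01), np.float64(0.85), np.float64(0.0), 0, 0.1], [np.float64(-0.66), np.float64(1.14), np.float64(0.01), 0, 0.1], [np.float64(-0.23), np.float64(1.3), np.float64(0.03), 0, 0.1], [np.float64(0.22), np.float64(1.3), np.float64(0.03), 0, 0.1], [np.float64(0.66), np.float64(1.14), np.float64(0.04), 0, 0.1]]
```

```bash
python3 -m inch '[[[-1.3,-0.35,0,0,0.1],[-1.32,0,0,0,0.1],[-1.24,0.45,0,0,0.1],[-1.0,0.85,0,0,0.1],[-0.66,1.14,0,0,0.1],[-0.23,1.3,0,0,0.1],[0.22,1.3,0,0,0.1],[0.66,1.14,0,0,0.1]]]'; python3 plan.py 8 20 -.1775 .082 .487
```

```text
time: 5.08
position: [0.4873, -0.1997, 0.1232]
tool_rot: [0.714, 0.004, -0.7, 0.022]
ft_force: [1.9, 4.8, -4.9]
grip_width: 0.0175
t 5.08 p [ 0.4873 -0.1997  0.1232] x [ 0.02  -0.024 -1.   ] y [ 0.037 -0.999  0.025] z [-0.999 -0.037 -0.019] F [ 1.9  4.8 -4.9] w 0.0175 q6 [-0.6   0.55  1.8  -0.01  0.76  0.95]
phi 28.3 rad 0.0468
[[np.float64(1.61), np.float64(0.57), np.float64(0.09), 0, 0.1], [np.float64(1.14), np.float64(0.66), np.float64(0.05), 0, 0.1], [np.float64(1.3), np.float64(0.23), np.float64(0.03), 0, 0.1], [np.float64(1.3), np.float64(-0.22), np.float64(0.02), 0, 0.1], [np.float64(1.15), np.float64(-0.65), np.float64(-0.0), 0, 0.1], [np.float64(0.85), np.float64(-1.01), np.float64(-0.02), 0, 0.1], [np.float64(0.46), np.float64(-1.24), np.float64(-0.04), 0, 0.1], [np.float64(0.01), np.float64(-1.32), np.float64(-0.05), 0, 0.1]]
```

```bash
python3 -m inch '[[[1.5,0.5,0,0,0.1],[0.6,0.2,0,0,0.1]]]'; python3 plan.py 8 20 -.1775 .082 .487
```

```text
time: 5.25
position: [0.4874, -0.2122, 0.1041]
tool_rot: [0.714, 0.003, -0.7, 0.024]
ft_force: [2.4, 6.3, -1.2]
grip_width: 0.0174
t 5.25 p [ 0.4874 -0.2122  0.1041] x [ 0.02  -0.03  -0.999] y [ 0.038 -0.999  0.03 ] z [-0.999 -0.039 -0.018] F [ 2.4  6.3 -1.2] w 0.0174 q6 [-0.61  0.59  1.8  -0.02  0.72  0.93]
phi 57.5 rad 0.0411
[[np.float64(1.39), np.float64(0.2), np.float64(0.08), 0, 0.1], [np.float64(1.32), np.float64(0.02), np.float64(0.03), 0, 0.1], [np.float64(1.25), np.float64(-0.44), np.float64(0.01), 0, 0.1], [np.float64(1.02), np.float64(-0.83), np.float64(-0.01), 0, 0.1], [np.float64(0.68), np.float64(-1.13), np.float64(-0.03), 0, 0.1], [np.float64(0.25), np.float64(-1.3), np.float64(-0.04), 0, 0.1], [np.float64(-0.21), np.float64(-1.3), np.float64(-0.05), 0, 0.1], [np.float64(-0.64), np.float64(-1.15), np.float64(-0.06), 0, 0.1]]
```

```bash
python3 -m inch '[[[1.5,0.15,0,0,0.1],[1.4,0,0,0,0.1],[1.25,-0.44,0,0,0.1],[1.0,-0.83,0,0,0.1],[0.6,-1.13,0,0,0.1]]]'; python3 plan.py 8 20 -.1775 .082 .487
```

```text
time: 5.67
position: [0.4873, -0.1878, 0.0474]
tool_rot: [0.714, 0.003, -0.7, 0.015]
ft_force: [-0.9, 1.9, 14.4]
grip_width: 0.0172
t 5.67 p [ 0.4873 -0.1878  0.0474] x [ 0.019 -0.017 -1.   ] y [ 0.025 -1.     0.017] z [-1.    -0.025 -0.018] F [-0.9  1.9 14.4] w 0.0172 q6 [-0.58  0.69  1.85 -0.01  0.58  0.97]
phi 163.4 rad 0.0361
[[np.float64(0.31), np.float64(-1.26), np.float64(0.01), 0, 0.1], [np.float64(-0.33), np.float64(-1.28), np.float64(-0.04), 0, 0.1], [np.float64(-0.75), np.float64(-1.09), np.float64(-0.04), 0, 0.1], [np.float64(-1.07), np.float64(-0.77), np.float64(-0.04), 0, 0.1], [np.float64(-1.27), np.float64(-0.35), np.float64(-0.03), 0, 0.1], [np.float64(-1.32), np.float64(0.1), np.float64(-0.02), 0, 0.1], [np.float64(-1.2), np.float64(0.55), np.float64(-0.01), 0, 0.1], [np.float64(-0.94), np.float64(0.92), np.float64(0.01), 0, 0.1]]
```

```bash
python3 -m inch '[[[0.2,-1.3,0,0,0.1],[-0.3,-1.3,0,0,0.1],[-0.7,-1.1,0,0,0.1],[-1.05,-0.8,0,0,0.1]]]'>/dev/null; python3 plan.py 8 20 -.1775 .082 .487
```

```text
t 6.0 p [ 0.4871 -0.1435  0.0655] x [ 0.02 -0.02 -1.  ] y [ 0.026 -0.999  0.02 ] z [-0.999 -0.026 -0.019] F [ 0.5 -5.8  0.1] w 0.0176 q6 [-0.5   0.64  1.88 -0.01  0.59  1.05]
phi -115.8 rad 0.0378
[[np.float64(-1.27), np.float64(-0.36), np.float64(-0.02), 0, 0.1], [np.float64(-1.31), np.float64(0.12), np.float64(-0.02), 0, 0.1], [np.float64(-1.19), np.float64(0.56), np.float64(-0.01), 0, 0.1], [np.float64(-0.93), np.float64(0.94), np.float64(0.01), 0, 0.1], [np.float64(-0.55), np.float64(1.2), np.float64(0.02), 0, 0.1], [np.float64(-0.11), np.float64(1.31), np.float64(0.03), 0, 0.1], [np.float64(0.35), np.float64(1.27), np.float64(0.04), 0, 0.1], [np.float64(0.76), np.float64(1.08), np.float64(0.04), 0, 0.1]]
```

Continue at most to the top, correcting upward slip.

```bash
python3 -m inch '[[[-1.25,-0.3,0,0,0.1],[-1.2,0.1,0,0,0.1],[-1.1,0.55,0,0,0.1],[-0.8,0.95,0,0,0.1],[-0.5,1.2,0,0,0.1]]]'>/dev/null; python3 plan.py 8 20 -.1775 .082 .487
```

```text
t 6.42 p [ 0.4872 -0.1647  0.1202] x [ 0.021 -0.021 -1.   ] y [ 0.032 -0.999  0.022] z [-0.999 -0.033 -0.021] F [  2.4  -2.5 -13.8] w 0.0173 q6 [-0.54  0.55  1.83 -0.01  0.73  1.01]
phi -18.5 rad 0.0402
[[np.float64(0.05), np.float64(1.37), np.float64(0.06), 0, 0.1], [np.float64(0.29), np.float64(1.29), np.float64(0.05), 0, 0.1], [np.float64(0.71), np.float64(1.11), np.float64(0.05), 0, 0.1], [np.float64(1.05), np.float64(0.8), np.float64(0.05), 0, 0.1], [np.float64(1.26), np.float64(0.39), np.float64(0.04), 0, 0.1], [np.float64(1.32), np.float64(-0.06), np.float64(0.03), 0, 0.1], [np.float64(1.22), np.float64(-0.51), np.float64(0.01), 0, 0.1], [np.float64(0.97), np.float64(-0.89), np.float64(-0.01), 0, 0.1]]
```

```bash
python3 -m inch '[[[0.1,1.37,0,0,0.1],[0.35,1.29,0,0,0.1],[0.75,1.1,0,0,0.1],[1.05,0.8,0,0,0.1],[1.26,0.39,0,0,0.1]]]'>/dev/null; python3 plan.py 8 20 -.1775 .082 .487
python3 - <<'E'
from h import *
i=camera_info("wrist");np.savez("w3.npz",r=i["rvec"],t=i["tvec"],K=i["camera_matrix"])
w=camera("wrist")[:,:,::-1];s=camera("scene")[165:245,190:290,::-1]
cv2.imwrite("pics/w3.png",w);cv2.imwrite("pics/c4.png",np.vstack([cv2.resize(s,(500,400),interpolation=cv2.INTER_CUBIC),cv2.resize(w[0:120,180:480],(500,200))]))
E
```

```text
t 6.83 p [ 0.4874 -0.215   0.0892] x [ 0.02  -0.014 -1.   ] y [ 0.029 -0.999  0.014] z [-0.999 -0.029 -0.019] F [2.8 8.1 0.2] w 0.0174 q6 [-0.63  0.62  1.8   0.    0.7   0.92]
phi 79.1 rad 0.0382
[[np.float64(1.32), np.float64(-0.02), np.float64(0.06), 0, 0.1], [np.float64(1.24), np.float64(-0.45), np.float64(0.01), 0, 0.1], [np.float64(1.01), np.float64(-0.85), np.float64(-0.0), 0, 0.1], [np.float64(0.66), np.float64(-1.14), np.float64(-0.02), 0, 0.1], [np.float64(0.23), np.float64(-1.3), np.float64(-0.03), 0, 0.1], [np.float64(-0.23), np.float64(-1.3), np.float64(-0.04), 0, 0.1], [np.float64(-0.66), np.float64(-1.14), np.float64(-0.05), 0, 0.1], [np.float64(-1.01), np.float64(-0.85), np.float64(-0.04), 0, 0.1]]
```

View pics/c4.png

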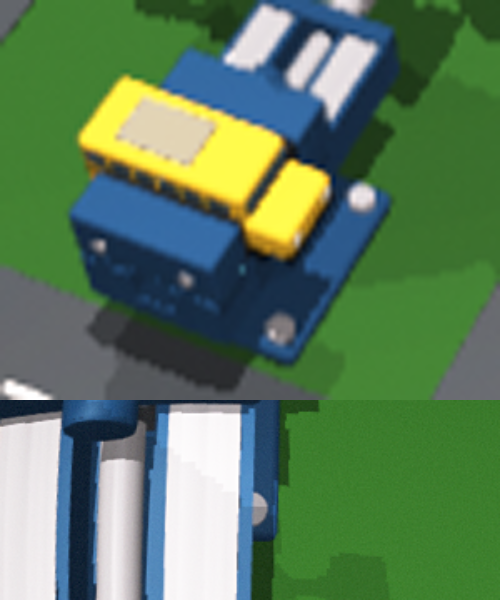

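```bash
python3 -m inch '[[[1.4,0,0,0,0.1],[1.25,-0.44,0,0,0.1],[1.0,-0.83,0,0,0.1],[0.66,-1.13,0,0,0.1],[0.2,-1.2,0,0,0.1]]]'; python3 plan.py 1 20 -.1775 .082 .487
```

```text
time: 7.35
position: [0.4873, -0.1785, 0.0398]
tool_rot: [0.713, 0.005, -0.701, 0.012]
ft_force: [-3.6, -3.3, 13.3]
grip_width: 0.0177
t 7.35 p [ 0.4873 -0.1785  0.0398] x [ 0.018 -0.009 -1.   ] y [ 0.024 -1.     0.009] z [-1.    -0.025 -0.018] F [-3.6 -3.3 13.3] w 0.0177 q6 [-0.57  0.7   1.85  0.    0.57  0.98]
phi 178.6 rad 0.0422
[[np.float64(-0.63), np.float64(-1.31), np.float64(-0.01), 0, 0.1]]
```

```bash
python3 -m inch '[[[0,0,0,0,0.5],[0,0,0.2,0,0.5],[0,0,0.2,0,0.5],[0,0,0,0,0.5]]]'; python3 -m inch '[[[-2,0,0,0,0.5],[-2.5,0,0,0,0.5],[-2.5,0,0,0,0.5],[-2.5,0,0,0,0.5],[-3,0,0,0,0.5],[-3,0,0,0,0.5],[-3,0,0,0,0.5],[-2,0,0,0,0.5]]]'
python3 - <<'E'
from h import *
state()
E
```

```text
time: 7.68
position: [0.4838, -0.1797, 0.0377]
tool_rot: [0.713, 0.006, -0.701, 0.015]
ft_force: [-0.3, 0.4, -0.3]
grip_width: 0.0365
time: 8.35
position: [0.4765, -0.1814, 0.2442]
tool_rot: [0.709, 0.007, -0.705, 0.012]
ft_force: [0.7, -0.1, 0.2]
grip_width: 0.0432
t 8.35 p [ 0.4765 -0.1814  0.2442] x [ 0.005 -0.007 -1.   ] y [ 0.026 -1.     0.008] z [-1.    -0.026 -0.005] F [ 0.7 -0.1  0.2] w 0.0432 q6 [-0.58  0.36  1.71 -0.    1.07  0.97]
```

```bash
python3 -m inch '[[[0,-2,-0.3,0,0.5],[0,-3.4,-0.5,0,0.6],[0,-3.5,-0.5,0,0.7],[0,-3.5,-0.5,0,0.7],[0,-3.5,-0.5,0,0.7],[0,-3.5,-0.5,0,0.7],[0,-3.5,-0.5,0,0.7],[0,-3.5,-0.5,0,0.7]]]'|grep pos; python3 -m inch '[[[0,-3.5,-0.5,-0.03,0.7],[0,-3.5,-0.5,-0.06,0.7],[0,-3,-0.3,-0.1,0.7],[0,-1,0,-0.11,0.7],[0,0,0,-0.11,0.7],[0,0,0,-0.11,0.7],[0,0,0,-0.11,0.7],[0,0,0,-0.11,0.7]]]'|grep pos;  python3 -m inch '[[[0,0,0,-0.11,0.7],[0,0,0,-0.11,0.7],[0,0,0,-0.11,0.7],[0,0,0,-0.11,0.7],[0,0,0,-0.11,0.7],[0,0,0,-0.08,0.7],[0,0,0,-0.05,0.7],[0,0,0,0,0.7]]]'|grep pos
python3 - <<'E'
from h import *
o,r=state();print(np.degrees(np.arctan2(r[1,1],r[0,1])));print((r.T@([.5342,.2039,.2]-o["position"])*100).round(2))
E
```

```text
position: [0.5168, 0.0772, 0.2478]
position: [0.5251, 0.1978, 0.243]
position: [0.5268, 0.1928, 0.2405]
t 10.35 p [0.5268 0.1928 0.2405] x [ 0.029 -0.028 -0.999] y [ 0.997 -0.066  0.031] z [-0.067 -0.997  0.026] F [-0.9 -0.1  0.1] w 0.0609 q6 [ 0.17  0.43  1.6  -0.04  1.09  0.25]
-3.789739882328228
[ 4.03  0.54 -1.26]
```

```bash
python3 -m inch '[[[0,0.2,-0.4,-0.1,0.7],[0,0.2,-0.4,-0.1,0.7],[0,0.2,-0.4,-0.09,0.7],[0,0,0,-0.06,0.7],[0,0,0,0,0.7],[0,0,0,0,0.7]]]'|grep pos
python3 - <<'E'
from h import *
o,r=state();print(np.degrees(np.arctan2(r[1,1],r[0,1])));print((r.T@([.5342,.2039,.114]-o["position"])*100).round(2))
i=camera_info("wrist");np.savez("w4.npz",r=i["rvec"],t=i["tvec"],K=i["camera_matrix"])
w=camera("wrist")[:,:,::-1].copy();I=dict(r=i["rvec"],t=i["tvec"],K=i["camera_matrix"])
a=np.radians(109.2);
for d in(-.04,.04):
    q=wproj(I,[.5342+d*np.cos(a),.2039+d*np.sin(a),.128]);print(q);cv2.circle(w,(int(q[0]),int(q[1])),2,(255,0,255),-1)
s=camera("scene")[160:245,180:290,::-1]
cv2.imwrite("pics/w4.png",w);cv2.imwrite("pics/s4.png",s);cv2.imwrite("pics/c5.png",np.vstack([w[:230],cv2.resize(s,(480,370),interpolation=cv2.INTER_CUBIC)[:, :480] if 0 else np.hstack([cv2.resize(s,(480,370),interpolation=cv2.INTER_CUBIC),np.zeros((370,160,3),np.uint8)])]))
E
```

```text
position: [0.5338, 0.2022, 0.239]
t 10.85 p [0.5338 0.2022 0.239 ] x [ 0.028 -0.03  -0.999] y [0.959 0.283 0.018] z [ 0.282 -0.959  0.037] F [-0.2 -0.2 -0.5] w 0.0607 q6 [ 0.18  0.44  1.58 -0.04  1.1  -0.08]
16.45389560780666
[12.48 -0.14 -0.61]
[321.02804247 230.95694467]
[316.37661698 143.76804184]
```

View pics/c5.png

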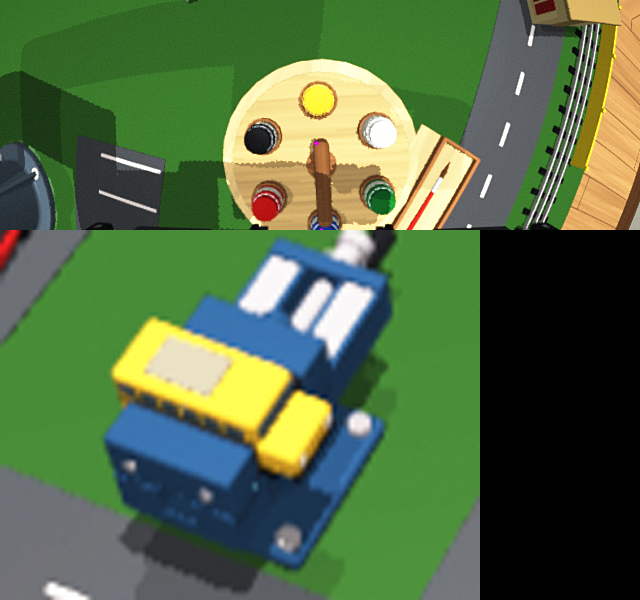

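```bash
python3 -m inch '[[[2,0,-0.2,-0.03,0.7],[2,0,-0.1,-0.015,0.7],[2,0,-0.1,0,0.7],[2,0,-0.1,0,0.7],[1.5,0,0,0,0.7],[0,0,0,0,0.7]]]'|grep pos
python3 - <<'E'
from h import *
o,r=state();print(np.degrees(np.arctan2(r[1,1],r[0,1])));print((r.T@([.5342,.2039,.112]-o["position"])*100).round(2))
E
```

```text
position: [0.538, 0.2037, 0.1431]
t 11.45 p [0.538  0.2037 0.1431] x [ 0.036 -0.029 -0.999] y [0.947 0.319 0.025] z [ 0.318 -0.947  0.039] F [-0.4 -0.   0.7] w 0.0607 q6 [ 0.19  0.57  1.66 -0.05  0.88 -0.11]
18.61042959616812
[ 3.09 -0.43 -0.26]
```

```bash
python3 -m inch '[[[1,-0.15,-0.1,0,0.7],[1,-0.15,-0.1,0,0.7],[1,-0.1,0,0,0.7],[0,0,0,0,0.7]]]'|grep pos;python3 -m inch '[[[0,0,0,0,0.05],[0,0,0,0,0.05],[0,0,0,0,0.05],[0,0,0,0,0.05],[0,0,0,0,0.05],[0,0,0,0,0.05],[0,0,0,0,0.05],[0,0,0,0,0.05]]]' 25
python3 - <<'E'
from h import *
o,r=state();print(np.degrees(np.arctan2(r[1,1],r[0,1])));print((r.T@([.5342,.2039,.112]-o["position"])*100).round(2))
E
```

```text
position: [0.5355, 0.2034, 0.112]
time: 12.45
position: [0.5375, 0.2038, 0.1145]
tool_rot: [0.415, 0.555, -0.412, 0.592]
ft_force: [0.6, -0.7, -0.5]
grip_width: 0.0155
t 12.45 p [0.5375 0.2038 0.1145] x [ 0.044 -0.028 -0.999] y [0.948 0.316 0.033] z [ 0.315 -0.948  0.04 ] F [ 0.6 -0.7 -0.5] w 0.0155 q6 [ 0.19  0.61  1.69 -0.05  0.8  -0.1 ]
18.44928425217582
[ 0.23 -0.32 -0.12]
```

```bash
python3 -m inch '[[[0,0,0,0.05,0.05],[0,0,0,0.08,0.05],[0,0,0,0.08,0.05],[0,0,0,0.08,0.05],[0,0,0,0.08,0.05],[0,0,0,0.08,0.05]]]'|grep -v tool
python3 - <<'E'
from h import *
o,r=state();print(np.degrees(np.arctan2(r[1,1],r[0,1])));print((r.T@([.5355,.2039,.112]-o["position"])*100).round(2))
E
```

```text
time: 12.95
position: [0.5357, 0.2036, 0.1145]
ft_force: [0.9, 0.6, 0.9]
grip_width: 0.0148
t 12.95 p [0.5357 0.2036 0.1145] x [ 0.039 -0.029 -0.999] y [ 0.988 -0.146  0.043] z [-0.147 -0.989  0.023] F [0.9 0.6 0.9] w 0.0148 q6 [ 0.19  0.61  1.69 -0.05  0.81  0.37]
-8.391700609112084
[ 0.24 -0.03 -0.04]
```

```bash
python3 -m inch '[[[0,0,0,0.08,0.05],[0,0,0,0.08,0.05],[0,0,0,0.08,0.05],[0,0,0,0.08,0.05],[0,0,0,0.08,0.05],[0,0,0,0.08,0.05],[0,0,0,0.08,0.05],[0,0,0,0.08,0.05]]]'|grep -v tool;python3 -m inch '[[[0,0,0,0.08,0.05],[0,0,0,0.08,0.05],[0,0,0,0.08,0.05],[0,0,0,0.08,0.05],[0,0,0,0.08,0.05],[0,0,0,0.08,0.05]]]'|grep -v tool
python3 - <<'E'
from h import *
o,r=state();print(np.degrees(np.arctan2(r[1,1],r[0,1])));print((r.T@([.5342,.2039,.112]-o["position"])*100).round(2))
E
```

```text
time: 13.62
position: [0.534, 0.2044, 0.1145]
ft_force: [0.9, 0.8, 0.1]
grip_width: 0.0144
time: 14.12
position: [0.5334, 0.2057, 0.1145]
ft_force: [0.7, -0.2, 0.9]
grip_width: 0.0141
t 14.12 p [0.5334 0.2057 0.1145] x [ 0.029 -0.025 -0.999] y [ 0.24  -0.97   0.031] z [-0.97  -0.241 -0.022] F [ 0.7 -0.2  0.9] w 0.0141 q6 [ 0.19  0.61  1.68 -0.04  0.82  1.54]
-76.09181145491922
[ 0.26  0.18 -0.03]
```

```bash
python3 -m inch '[[[0,0,0,0.08,0.05],[0,0,0,0.08,0.05],[0,0,0,0.08,0.05],[0,0,0,0.07,0.05],[0,0,0,0.05,0.05],[0,0,0,0,0.05],[0,0,0,0,0.05],[0,0,0,0,0.05]]]'|grep -v tool
python3 - <<'E'
from h import *
o,r=state();print(np.degrees(np.arctan2(r[1,1],r[0,1])))
i=camera_info("wrist");np.savez("w5.npz",r=i["rvec"],t=i["tvec"],K=i["camera_matrix"])
a=camera("scene")[170:310,310:450,::-1];b=camera("side")[170:310,195:335,::-1]
cv2.imwrite("pics/c6.png",cv2.resize(np.hstack([a,b])[:, :],None,fx=2.85,fy=2.85,interpolation=cv2.INTER_CUBIC))
E
```

```text
time: 14.78
position: [0.5334, 0.2067, 0.1145]
ft_force: [0.6, 0.0, -0.2]
grip_width: 0.0136
t 14.78 p [0.5334 0.2067 0.1145] x [ 0.027 -0.021 -0.999] y [-0.138 -0.99   0.017] z [-0.99   0.138 -0.03 ] F [ 0.6  0.  -0.2] w 0.0136 q6 [ 0.19  0.61  1.68 -0.04  0.82  1.92]
-97.9415625581663
```

View pics/c6.png

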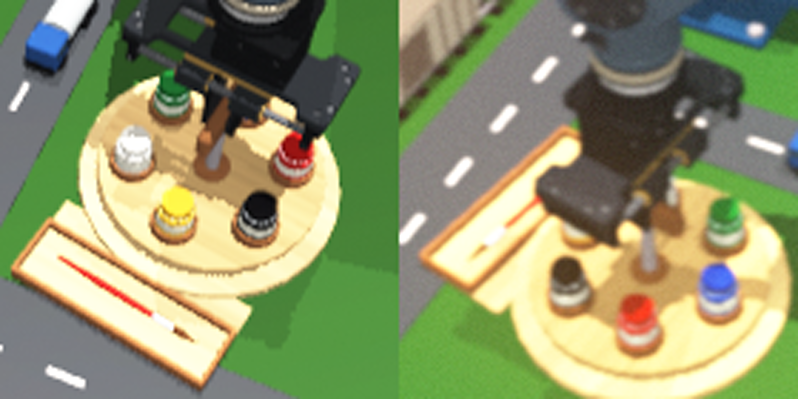

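Run:
```python
from h import *
s=lambda p:np.array(p)/2.857+[310,170]
s2=lambda p:(np.array(p)-[400,0])/2.857+[195,170]
def tray(p,z=.017):
    c,sn=np.cos(p[1]),np.sin(p[1]);return np.array([[p[2]+c*(p[0]+a)-sn*b,p[3]+sn*(p[0]+a)+c*b,z] for a,b in((.0325,-.1),(-.0325,-.1),(-.0325,.1),(.0325,.1))])
A1=c1([(375,372),(420,322),(610,440),(573,497)]);A2=c2([(175,316),(226,343),(70,485),(25,450)]);A3=s([(13,268),(52,221),(240,324),(207,386)])
for free in(0,1):
  for z in (.012,.017):
    def f(q):
        P=tray(q if free else [q[0],q[1],.5342,.2039],z);return np.r_[proj("scene",P)-A1,proj("side",P)-A2,proj("scene",P)-A3].ravel()
    r=least_squares(f,[.157,-.19,.5342,.2039][:4 if free else 2]);print(free,z,r.x.round(4),np.degrees(r.x[1]),r.cost)
ks=[0,-1,1,-2,2]
u=s([(178,195),(132,140),(259,203),(172,79),(296,142)])
u2=s2([(568,267),(637,303),(718,275),(725,208)]) # black red blue green
k2=[1,2,3,4]
def g(p):
    P=lambda ks:np.array([[p[1]+.075*np.cos(p[0]+k*np.pi/3),p[2]+.075*np.sin(p[0]+k*np.pi/3),.075] for k in ks])
    return np.r_[proj("scene",P(ks))-u,proj("side",P(k2))-u2].ravel()
r=least_squares(g,[-.17,.534,.204]);print(np.degrees(r.x[0]),r.x,r.cost)
i=np.load("w5.npz")
```

```text
0 0.012 [ 0.1563 -0.1563] -8.953696313370743 15.129785449412674
0 0.017 [ 0.1571 -0.1509] -8.648052112565447 20.345699600872354
1 0.012 [-0.4262 -0.1781  1.1081  0.1054] -10.203508239080035 9.764617055220354
1 0.017 [ 6.027  -0.1777 -5.2426  1.2471] -10.180150271921653 12.312163501110513
-8.252500818249924 [-0.14403331  0.53525997  0.20456426] 4.722633800349678
```

```bash
python3 -m inch '[[[0,0,0,0.025,0.05],[0,0,0,0,0.05],[0,0,0,0,0.05],[0,0,0,0,0.05],[0,0,0,0,0.05],[0,0,0,0,0.05]]]' 25
python3 - <<'E'
from h import *
o,r=state();print(np.degrees(np.arctan2(r[1,1],r[0,1])),np.abs(o["joint_velocities"]).max());a=camera("scene")[:,:,::-1]
cv2.imwrite("pics/fin.png",cv2.resize(a[150:310,190:450],None,fx=3,fy=3,interpolation=cv2.INTER_CUBIC))
E
```

```text
time: 15.38
position: [0.5334, 0.2068, 0.1145]
tool_rot: [0.715, -0.065, -0.694, -0.052]
ft_force: [0.3, 0.2, -0.5]
grip_width: 0.0139
t 15.38 p [0.5334 0.2068 0.1145] x [ 0.027 -0.021 -0.999] y [-0.165 -0.986  0.016] z [-0.986  0.164 -0.03 ] F [ 0.3  0.2 -0.5] w 0.0139 q6 [ 0.19  0.61  1.68 -0.04  0.82  1.95]
-99.47792855450514 0.0021508900455415
```

View pics/fin.png

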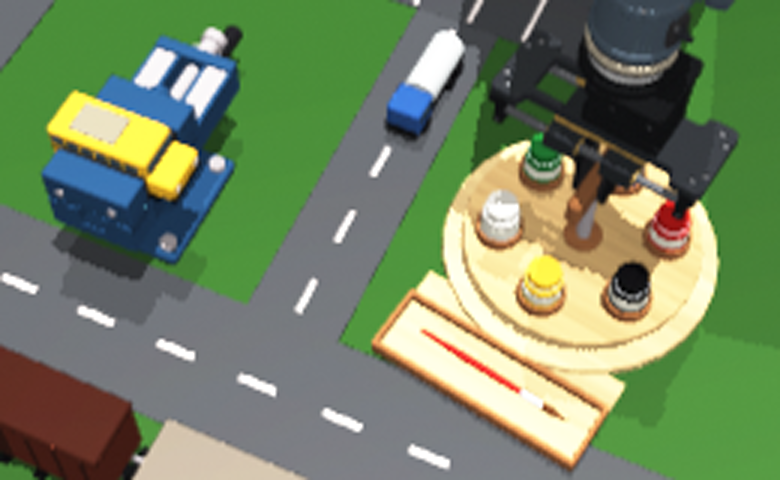

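The final picture shows the yellow jar at (543,272), facing the tray. The bus is upright between the jaws at (110,140), and all visible jars are standing in their cups. I'm handing the job in.

```bash
python3 -c "
from rig import robot
print(robot.hand_in())"
```

```text
the job is handed in; nothing more can be done
None
```

I clamped the bus, turned the rack until the yellow jar faced the brush tray, and handed in still holding the rack handle at about 15.4 s of the 72 s limit.

**Vise:** I turned the crank clockwise about 2.19 turns. With the stated 5–8.5 mm of free travel, that is 0.5 to 1.2 turns past the pinch, or about 60–145 N. I could not measure the clamping force directly. My own camera reading of the free travel was about 10 mm, above the stated range, so I took it as biased. If it were right, the clamp would be only about 0.2 turns (roughly 20–25 N) past the pinch. The pictures show the bus upright and snug between both jaws.

**Rack:** I turned it about 118° with a 25 N grip on the handle.
- **Jar angle:** it measured about -8.3° before a last 1.5° nudge, so about -9.8° at the end. The front direction came out between -8.6° and -10.2° depending on the fit, so the jar is well inside the 11° tolerance.
- **At rest:** the arm was still, with outside forces under 1 N and the grip closed to 13.9 mm on the 14 mm bar.

**Everything else:** the jars I could see were standing in their cups. The gripper hid the blue jar in the last picture. The tanker and brush look untouched. The other models, tools and the glue were outside the last picture, and the arm did not go near them.

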